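Slide the white tile under the viewing bridge

TASK

Slide the white titration tile under the low clear bridge, pushing it along the bench through the bridge's open side until it lies centred below the bridge, square with it and sticking out about equally at both ends. Keep the tile flat on the bench all the while (do not pick it up or tip it), and do not disturb the flask standing on the bridge or the other glassware and tools.

Things in the scene. Friction and masses are not known exactly. Their poses are not given: they have to be found in the camera images.
- tile: Loose flat plate of white glazed ceramic, 100 mm along its x, 140 mm along its y, 12 mm thick, 0.27 to 0.53 kg, lying flat on the bench (z up) outside one of the bridge's two open ends, askew and up to 25 mm off its centre line. Origin: centre of its underside. It turns when pushed off-centre and stops as soon as the push stops.
- bridge: Low bridge screwed to the bench: clear plate 160 mm along its x, 74 along y, 6 thick, its top 23 mm up, on two aluminium legs 15 mm wide (x = -80 to -65 and 65 to 80 mm, full 74 mm deep). The passage below runs along the bridge's y, open at both ends, 130 mm wide, 17 mm high. Origin: bridge centre, on the bench; z up. The tile starts 160 to 220 mm off on its +y or -y side, its y within 0.35 rad of the bridge's.
- flask: Small empty conical glass flask, 50 mm across the base, 20 mm at the neck, 70 mm high, standing loose on top of the bridge near the middle. Origin: centre of its underside. Bystander.
- dish: Low round glass dish, 86 mm across, 16 mm high, loose on the bench by the bridge's other open end, opposite the tile, its centre 160 to 220 mm from the bridge's. Origin: centre of its underside. Bystander.
- dropper_bottle: Small amber bottle with a red cap, 36 mm across, 65 mm high, standing on the bench beside the bridge's leg nearest the robot. Origin: centre of its underside. Bystander.
- spatula: Steel spatula, 16 mm wide, 121 mm long along its y, 4 mm thick, lying on the bench beside the bridge's leg farthest from the robot. Origin: under its middle. Bystander.
- white_bottle: White plastic bottle, 64 mm across, 130 mm high, standing beyond the bridge. Origin: centre of its underside. Bystander.
- stoppered_flask: Conical glass flask with a blue stopper, 72 mm across the base, 122 mm high, standing beyond the bridge. Origin: centre of its underside. Bystander.
There are look-alikes about, which are no part of the job. What is meant by the tile is not pink or red, and is the larger of those in its own colour.

How it is judged:
By the outcome, as a careful person would: the job done as asked, in the order asked, and still so for the second after the job is handed in, with the robot touching nothing.
It also fails if it takes over 72 s, if anything falls off the work surface, if the arm or the gripper's body presses on something with over 40 N, if the wrist force passes 120 N, or if a joint passes its speed limit or range.

ROBOT

A 6-joint arm with a two-finger parallel gripper is mounted at the origin on the work surface. World frame = base frame: x ahead of the robot, y to its left, z up, the work surface at z = 0. Lengths are in m, angles in degrees, forces in N, time in s.
With the tool pointing down it reaches from about 0.375 to 0.9 m from the base axis. Payload 3.1 kg.
Tool frame: the origin (TCP) lies on the centre line of the jaws, within the pads' length; the fingertips stand 8 mm ahead of it and the grasp point (between the pads) lies 11 mm behind it; y points along the fingers, x is the direction in which the jaws open and shut, and the axes are right-handed (so a half turn about y gives the same grasp; the last joint's range is limited). The gripper opens to 87 mm and grips with 3 to 60 N. Pads are 19 mm wide; open, the fingers measure 117 mm over their backs; the gripper's body (75 mm by 190 mm) begins 51 mm behind the grasp point.
Start: joints at [-10.227, 30.224, 82.088, -0, 67.689, -10.227], TCP at [0.625, 0, 0.231] pointing down, gripper open.
Joint ranges: [-176.69, 176.69], [-43.24, 126.21], [12.49, 139.97], [-82, 262], [0, 151.66], [-163.58, 163.58]. Speed limits (degrees/s): [159.86, 159.86, 180, 180, 180, 180].

INTERFACE

Orientations are given as a 3x3 rotation matrix whose columns are the frame's x, y, z axes.
In Python, from rig import read_state, imaging, job, spotter gives the robot as it stands.
- The arm moves only by the tool apply_moves, never from a script. Its argument "steps" is a list of rows, each an object of numbers: "x", "y", "z": the shift along the world's x, y, z in mm; "spin": the turn about the world's z in rad. In form: [{"x": .., "y": .., "z": .., "spin": ..}, ...]. A call has 1 to 12 rows; each row shifts and turns the pose as measured when the row begins; what a row does not reach is not made up. A row lasts 1/10 s, in which the tool goes at most 50 mm and 8.59 degrees, less where a joint would pass 70% of its speed; a pose out of reach is approached as far as the arm can. A call is refused whole if a number of a shift passes 50 or a number of a turn 0.15, either way. A call with a gripper value outside its range is refused whole. "grip" is the finger opening in mm, from 0 to 87, set as the call begins (left out, the last holds). The fingers move at their own pace and stop on an object; the grip force is fixed at half the most. Time passes only in rows, so rows that do not move let the fingers close. It gives the time, the measured TCP pose, the force and the opening at its end, in the units of the state.
- read_state(): the state, without advancing time (a new reading comes with each control period).
- imaging.capture(name): name is "scene" or "side" or "wrist"; returns the picture (480x640x3 uint8, red, green, blue); there is no depth.
- imaging.camera_params(name): a dict with "fov_y" (degrees; the focal length in pixels is half the picture's height over the tangent of half this angle, whatever the lens; pixels are square), "cx", "cy" (the principal point, pixels), "dist" ([k1, k2, p1, p2, k3] as OpenCV has them; the pictures are not rectified), "R" (3x3) and "t" (3): a world point X has camera coordinates R X + t. Camera axes: x right, y down, z forward; pixel columns grow to the right and rows downward; lengths in m; the calibration is good to about 2 mm. A picture is of the moment at which its call begins: read the wrist's pose just before it. camera_params takes no time and is no camera call; for the wrist camera it gives the pose at the moment of the call.
- job.hand_in(): hands the job in, once; it reports no verdict.
Trained networks look in the newest picture that a camera, given by its name, has taken for a name from the list of things; names that differ only in an ending like _2 or _b are one class to them, and where a whole thing is asked for, a point or a joint stands for the part that bears it (a point fixed in the world has none). Each returns a list of dicts, best first, with "score" (0 to 1); they miss things now and then, are a little off and sometimes report something else, mostly with a low value. They report only what shows in the picture. A call takes as long as a camera call. They do not tell look-alikes from the thing itself.
- spotter.cut_out(name, camera): "mask" (480x640 bool, what is visible of it) and "rect" ([left, top, width, height] in pixels, round what is visible of it).
The state is a dict: "time_s": time; "joint_positions": joint angles; "qvel": joint speeds; "tau": joint torques, N m; "position": TCP position; "tcp_rot": TCP orientation; "force": force on the tool from outside, world axes, zero at the start; "moment": the same for the moment, N m; "opening": opening from 0.0 (shut) to 1.0 (fully open).
Only numpy, scipy, OpenCV 4.12 (cv2) and the standard library are available. Lean on these libraries where they do the work, as an engineer would, in place of code of your own. Each camera call takes 0.05 s, during which the arm holds its last target.

## Working session

There is one attempt and no reset: what is moved stays moved. The work goes in short steps, Python scripts to look and compute and a tool call to move; the robot and the scene stay as the last step left them, time stands still between calls to the robot, and variables do not carry over. Pictures are saved under pics/ and viewed, and the job is handed in when it is done.

Besides the shell and the picture viewer there is one more tool, called after "Request:" as name(argument=value, ...) on one line, values as JSON. apply_moves: Moves the arm, as the interface text tells. Its arguments: {"type":"object","properties":{"steps":{"type":"array"},"grip":{"type":"number"}},"required":["steps"]}

```bash
mkdir -p pics; ls
python3 - <<'E'
from rig import read_state, imaging, job, spotter
import cv2,json
s=read_state(); print(s['time_s'],s['position'],s['force'],s['opening'])
for n in ['scene','side','wrist']:
    im=imaging.capture(n); cv2.imwrite(f'pics/{n}0.png',im[:,:,::-1]); p=imaging.camera_params(n); print(n,p)
E
```

```text
pics
0.0 [6.24303546e-01 1.76400139e-04 2.29570344e-01] [ 1.44695361 -0.15026569 -0.4285196 ] 0.9995151531864972
scene {'fov_y': 49.11837987832214, 'cx': 327.33037803845434, 'cy': 243.93823074934136, 'dist': array([-0.05305619,  0.        ,  0.        ,  0.        ,  0.        ]), 'R': array([[-0.867421  ,  0.49756153,  0.00365188],
       [ 0.31830555,  0.56052736, -0.76451989],
       [-0.38244266, -0.66199819, -0.6445898 ]]), 't': array([ 0.50664462, -0.11473647,  1.12697359])}
side {'fov_y': 45.36813701542555, 'cx': 318.42509352047443, 'cy': 239.31439272024886, 'dist': array([-0.14589294,  0.        ,  0.        ,  0.        ,  0.        ]), 'R': array([[ 0.91978205, -0.39237291,  0.00666991],
       [-0.19367454, -0.46865389, -0.86188961],
       [ 0.34130801,  0.7914588 , -0.50705208]]), 't': array([-0.55972616,  0.13289454,  0.99391785])}
wrist {'fov_y': 64.15073062280766, 'cx': 318.96681920803604, 'cy': 240.8806040018211, 'dist': array([0.00105475, 0.        , 0.        , 0.        , 0.        ]), 'R': array([[ 9.99998343e-01,  9.59656976e-04, -1.54714052e-03],
       [ 1.31737035e-03, -9.67965975e-01,  2.51077949e-01],
       [-1.25663067e-03, -2.51079571e-01, -9.67965635e-01]]), 't': array([-0.62586945, -0.03115155,  0.38997664])}
```

View pics/scene0.png

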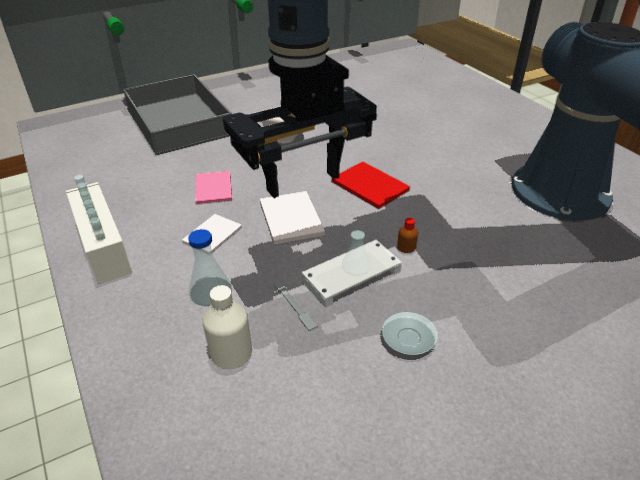

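View pics/side0.png

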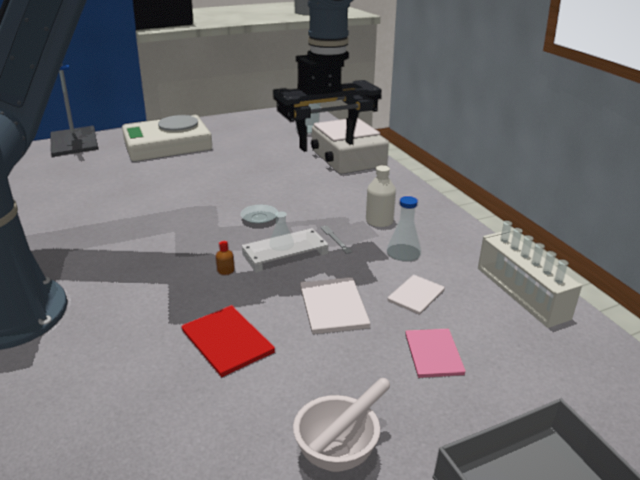

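View pics/wrist0.png

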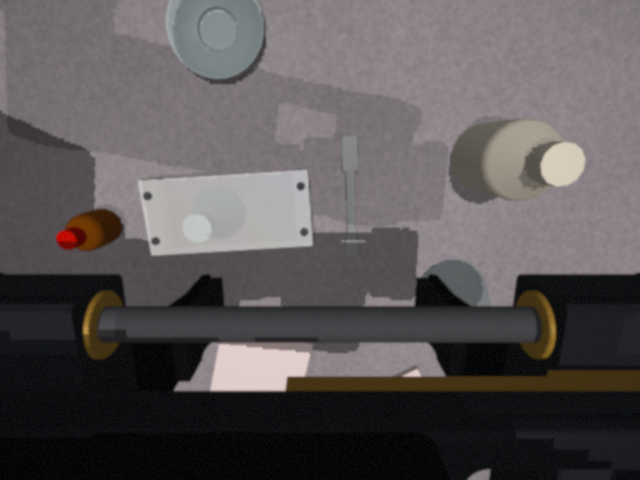

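Candidates in scene picture: white tile (292,217), smaller white tile (212,233), pink (213,187), red (370,184). The larger white one at (292,217) fits. I'll check it in a crop and measure.

```bash
cat > h.py <<'E'
import numpy as np, cv2
from scipy.optimize import minimize
from rig import read_state, imaging, job, spotter
def K(p):
    f=240/np.tan(np.radians(p['fov_y'])/2); return np.array([[f,0,p['cx']],[0,f,p['cy']],[0,0,1.]])
def proj(X,p):
    return cv2.projectPoints(np.asarray(X,float).reshape(-1,1,3),cv2.Rodrigues(np.asarray(p['R']))[0],np.asarray(p['t']),K(p),np.asarray(p['dist']))[0].reshape(-1,2)
def back(uv,p,z):
    n=cv2.undistortPoints(np.asarray(uv,float).reshape(-1,1,2),K(p),np.asarray(p['dist'])).reshape(-1,2)
    d=np.c_[n,np.ones(len(n))]@p['R']; c=-np.asarray(p['R']).T@p['t']
    return c+d*((z-c[2])/d[:,2])[:,None]
def box(x,y,a,lx,ly,z0,z1):
    c,s=np.cos(a),np.sin(a)
    return np.array([[x+c*u-s*v,y+s*u+c*v,z] for z in(z0,z1) for u,v in((-lx/2,-ly/2),(lx/2,-ly/2),(lx/2,ly/2),(-lx/2,ly/2))])
def sil(X,p):
    h=cv2.convexHull(proj(X,p).astype(np.float32)); m=np.zeros((480,640),np.uint8)
    cv2.fillPoly(m,[np.round(h*16).astype(np.int32)],255,lineType=cv2.LINE_AA,shift=4); return m/255.
def fit(masks,dims,x0,):
    def cost(q):
        t=0
        for m,p in masks:
            s=sil(box(q[0],q[1],q[2]*10,*dims),p); t+=np.abs(s-m).sum()/m.sum()
        return t
    best=None
    for d in (0,.2,-.2):
        x=np.array([x0[0],x0[1],(x0[2]+d)/10])
        r=minimize(cost,x,method='Nelder-Mead',options=dict(initial_simplex=np.array([x,x+[.01,0,0],x+[0,.01,0],x+[0,0,.01]]),xatol=1e-5,fatol=1e-5))
        if best is None or r.fun<best.fun: best=r
    q=best.x; return q[0],q[1],q[2]*10,best.fun
TILE=(.1,.14,0,.012); BR=(.16,.074,0,.023)
E
python3 - <<'E'
from h import *
T={};out=[]
for n in ['scene','side']:
    im=imaging.capture(n); p=imaging.camera_params(n); im=im[:,:,::-1].copy()
    for k,z in (('tile',.012),('bridge',.023)):
        for r in spotter.cut_out(k,n):
            m=r['mask']; v,u=np.nonzero(m); print(n,k,round(r['score'],2),r['rect'],m.sum(),back([[u.mean(),v.mean()]],p,z)[0].round(3))
            T.setdefault(k,[]).append((n,m,p))
    c=(292,217) if n=='scene' else (335,305)
    out.append(cv2.resize(im[c[1]-80:c[1]+80,c[0]-100:c[0]+100],(400,320),interpolation=cv2.INTER_CUBIC))
cv2.imwrite('pics/crop1.png',np.hstack(out))
import pickle; pickle.dump(T,open('T.pkl','wb'))
E
```

```text
scene tile 0.95 [332.0, 161.2, 78.2, 47.6] 1890 [ 0.357 -0.209  0.012]
scene tile 0.94 [195.7, 170.6, 35.3, 33.0] 1057 [ 0.655 -0.364  0.012]
scene tile 0.73 [261.1, 190.4, 62.9, 56.3] 2412 [ 0.557 -0.189  0.012]
scene tile 0.72 [182.4, 215.9, 55.8, 33.5] 708 [ 0.696 -0.222  0.012]
scene bridge 0.93 [302.0, 240.3, 102.9, 66.6] 2428 [0.55  0.011 0.023]
side tile 0.64 [388.8, 275.2, 57.6, 39.2] 1240 [ 0.698 -0.24   0.012]
side tile 0.61 [405.9, 331.0, 60.5, 49.9] 2239 [ 0.642 -0.389  0.012]
side bridge 0.66 [243.3, 229.0, 85.8, 41.6] 1566 [ 0.526 -0.015  0.023]
```

View pics/crop1.png

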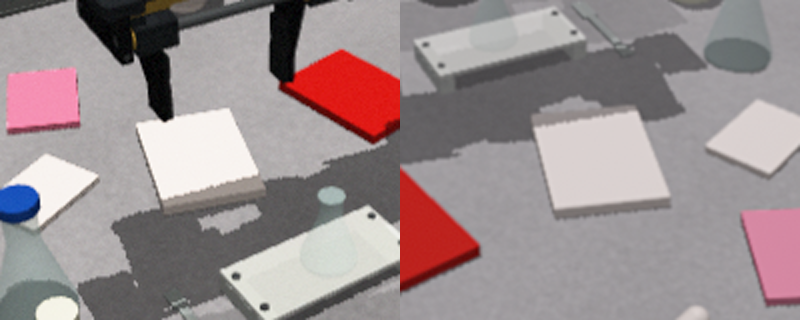

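The crop confirms the larger white tile at scene (292,217); the nets also fired on the pink, red and small white ones, which I ignore. Next I bring the wrist camera over the tile, staying high.

Request:
apply_moves(steps=[{"x": -10,"y": -40,"z": 5},{"x": -10,"y": -40,"z": 5},{"x": -10,"y": -40,"z": 5},{"x": -10,"y": -40,"z": 5},{"x": -10,"y": -40,"z": 5},{"x": -10,"y": -40,"z": 5},{"x": 0,"y": 0,"z": 0},{"x": 0,"y": 0,"z": 0}], grip=60)

```text
invalid input at $.steps[0]: expected keys x, y, z, spin
```

Run:
```python
from h import *
s=read_state(); print(s['time_s'],s['position'],s['tcp_rot'],s['opening'],s['qvel'].max() if hasattr(s['qvel'],'max') else s['qvel'])
import pickle
D={}
for n in ['wrist','scene','side']:
    p=imaging.camera_params(n); im=imaging.capture(n); cv2.imwrite(f'pics/{n}1.png',im[:,:,::-1]); D[n]=(im,p)
    for k,z in (('tile',.012),('bridge',.023)):
        for r in spotter.cut_out(k,n):
            m=r['mask']; v,u=np.nonzero(m); print(n,k,round(r['score'],2),r['rect'],m.sum(),back([[u.mean(),v.mean()]],p,z)[0].round(3)); D.setdefault(k,[]).append((n,m))
pickle.dump(D,open('D1.pkl','wb'))
```

```text
0.45 [6.24917911e-01 2.04637623e-05 2.30467649e-01] [[ 9.99999987e-01 -1.60043929e-04 -4.80845395e-06]
 [ 4.80807060e-06 -2.39568233e-06  1.00000000e+00]
 [-1.60043940e-04 -9.99999987e-01 -2.39491279e-06]] 1.0009262726157488 0.10113458252125045
wrist tile 0.67 [208.8, 343.4, 100.8, 46.6] 4258 [ 0.559 -0.169  0.012]
wrist tile 0.48 [396.0, 364.8, 23.0, 11.7] 178 [ 0.726 -0.177  0.012]
wrist bridge 0.64 [137.6, 168.9, 173.7, 86.8] 10203 [0.541 0.004 0.023]
scene tile 0.94 [194.4, 172.2, 34.6, 28.3] 1034 [ 0.655 -0.365  0.012]
scene tile 0.76 [262.2, 187.8, 62.6, 60.5] 2429 [ 0.557 -0.189  0.012]
side tile 0.86 [299.6, 280.2, 73.3, 55.1] 3027 [ 0.547 -0.213  0.012]
side tile 0.86 [182.9, 305.5, 92.7, 72.9] 3696 [ 0.349 -0.232  0.012]
side tile 0.84 [387.5, 272.8, 57.1, 36.9] 1195 [ 0.698 -0.24   0.012]
side tile 0.6 [404.3, 328.0, 62.9, 54.6] 2209 [ 0.642 -0.388  0.012]
side bridge 0.9 [244.4, 228.8, 82.7, 43.6] 1604 [ 0.523 -0.015  0.023]
side bridge 0.19 [271.9, 213.7, 20.3, 38.9] 595 [0.54  0.041 0.023]
```

View pics/wrist1.png

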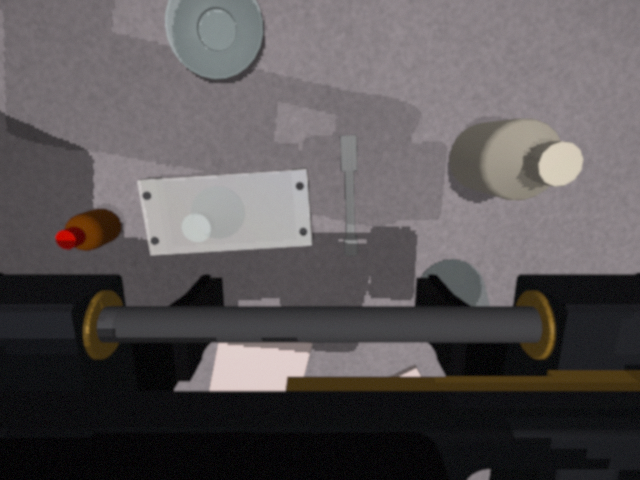

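View pics/scene1.png

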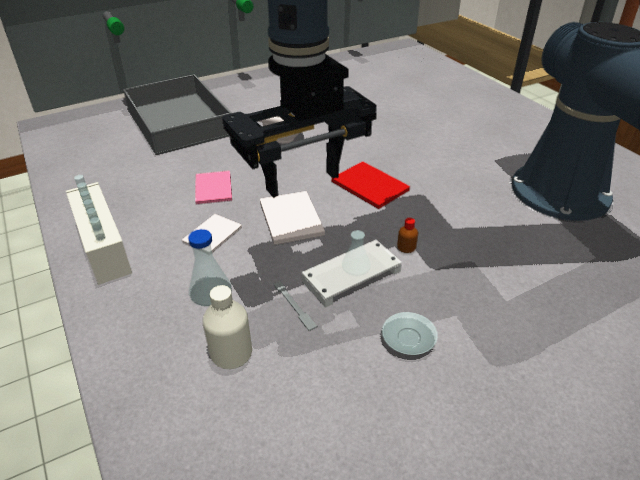

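The call was refused (rows need all four keys), so the view is unchanged: bridge at wrist (225,212), the tile mostly hidden. I'm sending the move again.

Request:
apply_moves(steps=[{"x": -10,"y": -40,"z": 5,"spin": 0},{"x": -10,"y": -40,"z": 5,"spin": 0},{"x": -10,"y": -40,"z": 5,"spin": 0},{"x": -10,"y": -40,"z": 5,"spin": 0},{"x": -10,"y": -40,"z": 5,"spin": 0},{"x": -10,"y": -40,"z": 5,"spin": 0},{"x": 0,"y": 0,"z": 0,"spin": 0},{"x": 0,"y": 0,"z": 0,"spin": 0}], grip=60)

```text
time_s: 1.7
position: [0.5624, -0.2475, 0.2619]
tcp_rot: [[1.0, 0.002, -0.004], [0.004, -0.001, 1.0], [0.002, -1.0, -0.001]]
force: [-0.0, 0.1, -0.2]
opening: 0.689
```

Run:
```python
from h import *
import pickle
s=read_state(); print(s['time_s'],s['position'],s['opening'])
D={}
n='wrist'
p=imaging.camera_params(n); im=imaging.capture(n); cv2.imwrite(f'pics/{n}2.png',im[:,:,::-1]); D[n]=(im,p)
for k,z in (('tile',.012),('bridge',.023)):
    for r in spotter.cut_out(k,n):
        m=r['mask']; v,u=np.nonzero(m); print(n,k,round(r['score'],2),r['rect'],m.sum(),back([[u.mean(),v.mean()]],p,z)[0].round(3)); D.setdefault(k,[]).append((n,m))
pickle.dump(D,open('D2.pkl','wb'))
```

```text
1.7 [ 0.56244536 -0.24745877  0.26187484] 0.6890179843965945
wrist tile 0.94 [346.5, 266.2, 94.8, 96.1] 1675 [ 0.647 -0.368  0.012]
wrist tile 0.89 [47.3, 99.1, 141.0, 153.9] 13401 [ 0.355 -0.215  0.012]
wrist tile 0.64 [248.5, 81.6, 125.0, 150.4] 13193 [ 0.555 -0.195  0.012]
wrist tile 0.57 [399.6, 137.8, 111.2, 99.6] 6007 [ 0.708 -0.225  0.012]
wrist bridge 0.69 [253.4, 80.4, 119.8, 153.0] 13158 [ 0.555 -0.194  0.023]
```

View pics/wrist2.png

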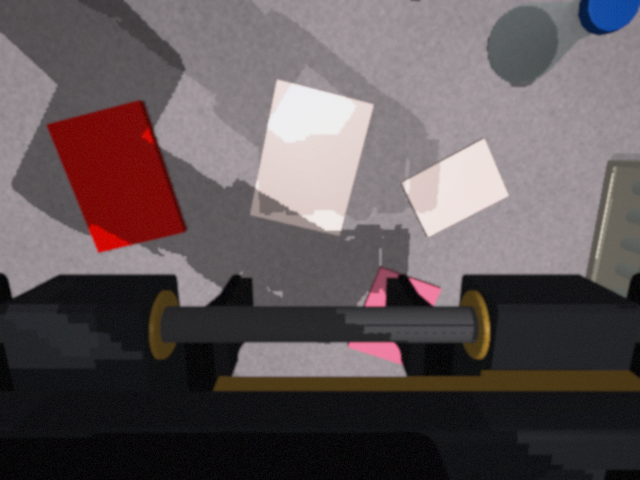

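Run:
```python
from h import *
import pickle
D1=pickle.load(open('D1.pkl','rb'));D2=pickle.load(open('D2.pkl','rb'))
p2=D2['wrist'][1];p1=D1['wrist'][1]
def pts(c,p,z,nm):
    X=back(c,p,z); print(nm,X.mean(0).round(4)); 
    for i in range(4):
        d=X[(i+1)%4]-X[i]; print('  edge',np.linalg.norm(d).round(4),np.degrees(np.arctan2(d[1],d[0])).round(2))
pts([(278,79.5),(373,103),(342,236),(250.5,215)],p2,.012,'tile hand')
pts([(138,182),(307,169),(312,245),(149,255)],p1,.023,'bridge hand')
m=[m for n,m in D2['tile']][2]; print('tile fit wrist',fit([(m.astype(float),p2)],TILE,(.555,-.195,-.23)))
mb=[m for n,m in D1['bridge'] if n=='wrist'][0]; print('bridge fit wrist',fit([(mb.astype(float),p1)],BR,(.541,.004,.07)))
ms=[(D1['scene'][1],m) for n,m in D1['tile'] if n=='scene'][1]; md=[(D1['side'][1],m) for n,m in D1['tile'] if n=='side'][0]
print('tile scene+side',fit([(ms[1].astype(float),ms[0]),(md[1].astype(float),md[0])],TILE,(.555,-.195,-.23)))
bs=[m for n,m in D1['bridge'] if n=='side'][0]
print('bridge side',fit([(bs.astype(float),D1['side'][1])],BR,(.541,.004,.07)))
# flask, dropper in wrist1: base positions
print('flask base',back([(217,212)],p1,.023),'bottle base',back([(97,229)],p1,.0))
# overlay
im=D1['wrist'][0][:,:,::-1].copy()
```

```text
tile hand [ 0.556  -0.1995  0.012 ]
  edge 0.0967 -12.76
  edge 0.1397 -101.65
  edge 0.1011 166.98
  edge 0.1392 76.5
bridge hand [0.5378 0.0012 0.023 ]
  edge 0.1592 4.39
  edge 0.0734 -86.57
  edge 0.1611 -176.31
  edge 0.0715 91.93
tile fit wrist (np.float64(0.5540369307417694), np.float64(-0.19972307681620793), np.float64(-0.23402656133686195), np.float64(0.035650813042567134))
bridge fit wrist (np.float64(0.5372510896255525), np.float64(0.0017536194572148763), np.float64(0.05567484909022272), np.float64(0.3056959410246506))
tile scene+side (np.float64(0.5519571283557144), np.float64(-0.20192249851715913), np.float64(-0.2261378374804221), np.float64(0.11963270541501285))
bridge side (np.float64(0.5332087460569238), np.float64(7.688070799575627e-05), np.float64(0.05688685940505188), np.float64(0.5096034423744561))
flask base [[0.52901348 0.00280639 0.023     ]] bottle base [[ 0.39806113 -0.01922935  0.        ]]
```

Run:
```python
from h import *
import pickle
D1=pickle.load(open('D1.pkl','rb'));D2=pickle.load(open('D2.pkl','rb'))
p2=D2['wrist'][1];ps=D1['side'][1]
print('pink wrist',back([(380,267),(440,290),(348,347),(400,362)],p2,.01).round(3))
print('pink side',back([(407,332),(452,330),(464,374),(412,376)],ps,.01).round(3))
print('mortar near/base',back([(335,465),(385,385)],ps,.0).round(3),back([(385,385),(320,440)],ps,.07).round(3))
```

```text
pink wrist [[ 0.633 -0.315  0.01 ]
 [ 0.703 -0.342  0.01 ]
 [ 0.6   -0.415  0.01 ]
 [ 0.663 -0.434  0.01 ]]
pink side [[ 0.63  -0.324  0.01 ]
 [ 0.703 -0.35   0.01 ]
 [ 0.66  -0.446  0.01 ]
 [ 0.584 -0.418  0.01 ]]
mortar near/base [[ 0.413 -0.513  0.   ]
 [ 0.543 -0.409  0.   ]] [[ 0.505 -0.469  0.07 ]
 [ 0.388 -0.521  0.07 ]]
```

Request:
apply_moves(steps=[{"x": -8,"y": -30,"z": -20,"spin": 0},{"x": -8,"y": -25,"z": -30,"spin": 0},{"x": -5,"y": -5,"z": -40,"spin": 0},{"x": 0,"y": 0,"z": -40,"spin": 0},{"x": 0,"y": 0,"z": -40,"spin": 0},{"x": 0,"y": 0,"z": -30,"spin": 0},{"x": 0,"y": 0,"z": 0,"spin": 0}], grip=60)

```text
time_s: 2.55
position: [0.5469, -0.2969, 0.0581]
tcp_rot: [[1.0, 0.009, -0.023], [0.023, -0.004, 1.0], [0.009, -1.0, -0.004]]
force: [-0.4, 0.5, -1.3]
opening: 0.69
```

Request:
apply_moves(steps=[{"x": -10,"y": -12,"z": 0,"spin": 0},{"x": 0,"y": 0,"z": -20,"spin": 0},{"x": 0,"y": 0,"z": -10,"spin": 0},{"x": 0,"y": 0,"z": 0,"spin": 0},{"x": 0,"y": 0,"z": 0,"spin": 0}])

```text
time_s: 3.05
position: [0.5403, -0.3113, 0.0342]
tcp_rot: [[0.999, 0.017, -0.029], [0.029, -0.011, 1.0], [0.017, -1.0, -0.012]]
force: [-0.0, -0.1, 1.2]
opening: 0.686
```

Request:
apply_moves(steps=[{"x": 0,"y": 0,"z": -10,"spin": 0},{"x": 0,"y": 0,"z": -9,"spin": 0},{"x": 0,"y": 0,"z": 0,"spin": 0},{"x": 0,"y": 0,"z": 0,"spin": 0}])

```text
time_s: 3.45
position: [0.5417, -0.3127, 0.0167]
tcp_rot: [[0.999, 0.021, -0.029], [0.03, -0.015, 0.999], [0.021, -1.0, -0.015]]
force: [0.3, -0.5, -0.2]
opening: 0.692
```

```bash
cat > look.py <<'E'
import sys
from h import *
import pickle
tag=sys.argv[1]; cams=sys.argv[2].split(',')
s=read_state(); R=np.array(s['tcp_rot']); print(s['time_s'],np.round(s['position'],4),'yaw',np.degrees(np.arctan2(R[1,0],R[0,0])).round(2),'F',np.round(s['force'],1))
D={}
for n in cams:
    p=imaging.camera_params(n); im=imaging.capture(n); cv2.imwrite(f'pics/{n}_{tag}.png',im[:,:,::-1]); D[n]=(im,p)
pickle.dump(D,open(f'D_{tag}.pkl','wb'))
E
python3 look.py a wrist,side,scene
```

```text
3.45 [ 0.5417 -0.3127  0.0167] yaw 1.7 F [ 0.3 -0.5 -0.2]
```

View pics/wrist_a.png

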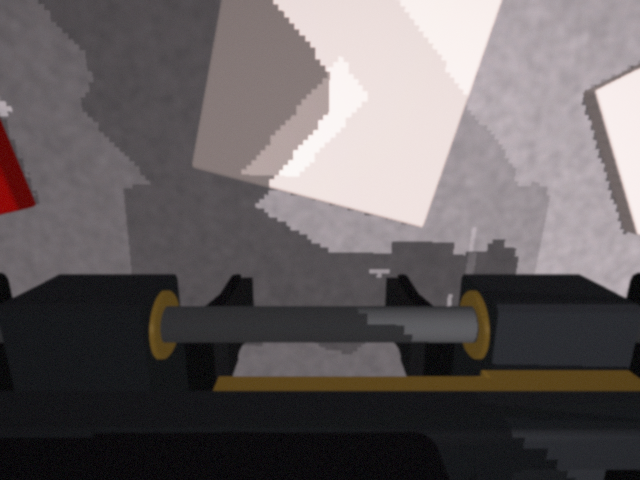

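View pics/side_a.png

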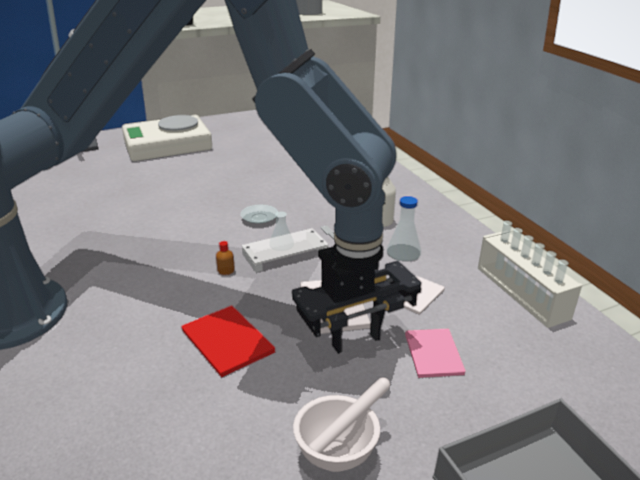

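Request:
apply_moves(steps=[{"x": -3,"y": 0,"z": -5,"spin": 0},{"x": 0,"y": 8,"z": 0,"spin": 0},{"x": 0,"y": 8,"z": 0,"spin": 0},{"x": 0,"y": 6,"z": 0,"spin": 0.02},{"x": 0,"y": 6,"z": 0,"spin": 0.02},{"x": 0,"y": 5,"z": 0,"spin": 0.02},{"x": 0,"y": 0,"z": 0,"spin": 0}])

```text
time_s: 4.3
position: [0.5391, -0.2769, 0.0121]
tcp_rot: [[0.995, 0.024, -0.095], [0.095, -0.015, 0.995], [0.022, -1.0, -0.017]]
force: [-0.5, -0.3, -0.7]
opening: 0.689
```

```bash
python3 look.py b wrist
```

```text
4.3 [ 0.5391 -0.2769  0.0121] yaw 5.48 F [-0.5 -0.3 -0.7]
```

View pics/wrist_b.png

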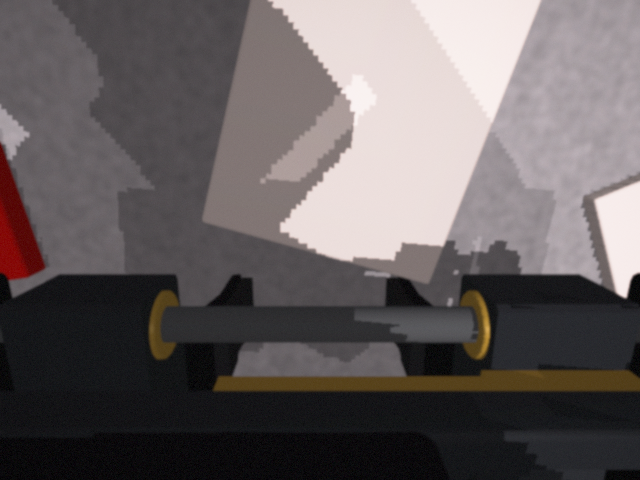

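```bash
cat > bk.py <<'E'
import sys,pickle
from h import *
def edge(tag,cam,a,b,z=.012):
    p=pickle.load(open(f'D_{tag}.pkl','rb'))[cam][1]
    X=back([a,b],p,z); d=X[1]-X[0]
    print(tag,X.round(4).tolist(),'len',np.hypot(d[0],d[1]).round(4),'ang',np.degrees(np.arctan2(d[1],d[0])).round(2)); return X
E
python3 - <<'E'
from bk import *
edge('a','wrist',(193,166),(424,227))
edge('b','wrist',(203,221),(430,284))
p=pickle.load(open('D_b.pkl','rb'))['wrist'][1]
s=read_state(); 
P=np.array(s['position']);R=np.array(s['tcp_rot'])
for u in(-45,-30,30,45): 
  for w in (-9.5,9.5): print(u,w,proj([P+R@np.array([u/1e3,0.008,w/1e3])],p).round(0))
E
```

```text
a [[0.491, -0.2557, 0.012], [0.5874, -0.2785, 0.012]] len 0.0991 ang -13.32
b [[0.4903, -0.2447, 0.012], [0.5878, -0.2637, 0.012]] len 0.0993 ang -11.04
-45 -9.5 [[218. 315.]]
-45 9.5 [[215. 277.]]
-30 -9.5 [[250. 315.]]
-30 9.5 [[248. 277.]]
30 -9.5 [[380. 316.]]
30 9.5 [[382. 277.]]
45 -9.5 [[412. 316.]]
45 9.5 [[415. 277.]]
```

Run:
```python
from bk import *
p=pickle.load(open('D2.pkl','rb'))['wrist'][1]
print('stop.flask base',back([(522,45),(488,45),(522,85)],p,0).round(3))
p1=pickle.load(open('D1.pkl','rb'))['wrist'][1]
print(back([(455,300),(422,275)],p1,0).round(3), 'spat',back([(350,135),(352,242)],p1,.004).round(3))
```

```text
stop.flask base [[ 0.766 -0.086  0.   ]
 [ 0.732 -0.086  0.   ]
 [ 0.771 -0.123  0.   ]]
[[ 0.774 -0.098  0.   ]
 [ 0.736 -0.069  0.   ]] spat [[ 0.656  0.074  0.004]
 [ 0.661 -0.032  0.004]]
```

Request:
apply_moves(steps=[{"x": 0,"y": 6,"z": 0,"spin": 0},{"x": 0,"y": 6,"z": 0,"spin": 0},{"x": 0,"y": 6,"z": 0,"spin": 0},{"x": 0,"y": 6,"z": 0,"spin": 0},{"x": 0,"y": 5,"z": 0,"spin": 0},{"x": 0,"y": 0,"z": 0,"spin": 0}])

```text
time_s: 4.95
position: [0.5398, -0.2467, 0.0123]
tcp_rot: [[0.995, 0.025, -0.094], [0.094, -0.016, 0.995], [0.024, -1.0, -0.018]]
force: [0.4, -0.9, 0.1]
opening: 0.688
```

```bash
python3 look.py c wrist,scene
```

```text
4.95 [ 0.5398 -0.2467  0.0123] yaw 5.41 F [ 0.4 -0.9  0.1]
```

View pics/wrist_c.png

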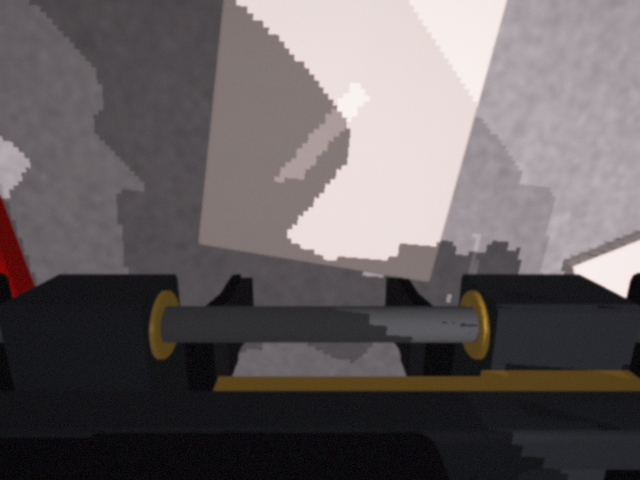

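View pics/scene_c.png

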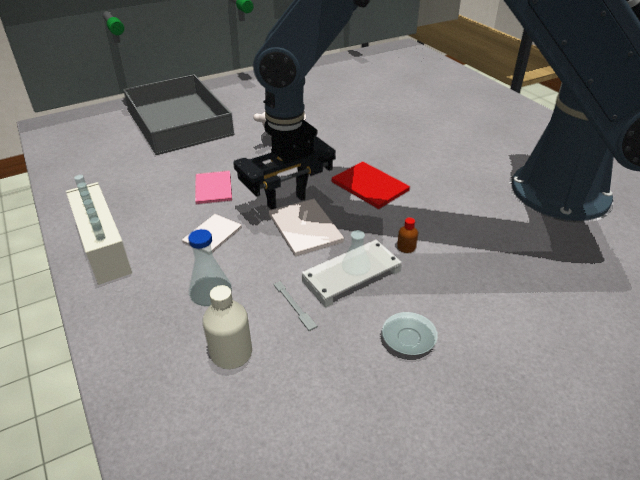

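Run:
```python
from bk import *
X=edge('c','wrist',(200,243.5),(433,283))
edge('c','wrist',(200,243.5),(224,0)); edge('c','wrist',(433,283),(506,0))
p=pickle.load(open('D_c.pkl','rb'))['scene'][1]
c=[(271,211),(321,200),(344,236),(293,250)]
X=back(c,p,.012);print(X.round(3),X.mean(0).round(4))
```

```text
c [[0.4899, -0.2241, 0.012], [0.5898, -0.2331, 0.012]] len 0.1003 ang -5.15
c [[0.4899, -0.2241, 0.012], [0.4972, -0.1339, 0.012]] len 0.0905 ang 85.39
c [[0.5898, -0.2331, 0.012], [0.597, -0.1237, 0.012]] len 0.1097 ang 86.26
[[ 0.583 -0.227  0.012]
 [ 0.478 -0.211  0.012]
 [ 0.497 -0.088  0.012]
 [ 0.599 -0.099  0.012]] [ 0.5395 -0.1565  0.012 ]
```

Request:
apply_moves(steps=[{"x": 0,"y": 6,"z": 0,"spin": -0.01},{"x": 0,"y": 6,"z": 0,"spin": -0.01},{"x": 0,"y": 6,"z": 0,"spin": 0},{"x": 0,"y": 6,"z": 0,"spin": 0},{"x": 0,"y": 6,"z": 0,"spin": 0},{"x": 0,"y": 0,"z": 0,"spin": 0}])

```text
time_s: 5.65
position: [0.5401, -0.2152, 0.0124]
tcp_rot: [[0.997, 0.026, -0.071], [0.071, -0.017, 0.997], [0.025, -1.0, -0.019]]
force: [-1.0, -0.5, 0.2]
opening: 0.691
```

```bash
python3 look.py d wrist,scene
python3 - <<'E'
import cv2
im=cv2.imread('pics/scene_d.png'); cv2.imwrite('pics/scene_d_crop.png',cv2.resize(im[170:320,240:440],(800,600),interpolation=cv2.INTER_CUBIC))
E
```

```text
5.65 [ 0.5401 -0.2152  0.0124] yaw 4.09 F [-1.  -0.5  0.2]
```

View pics/wrist_d.png

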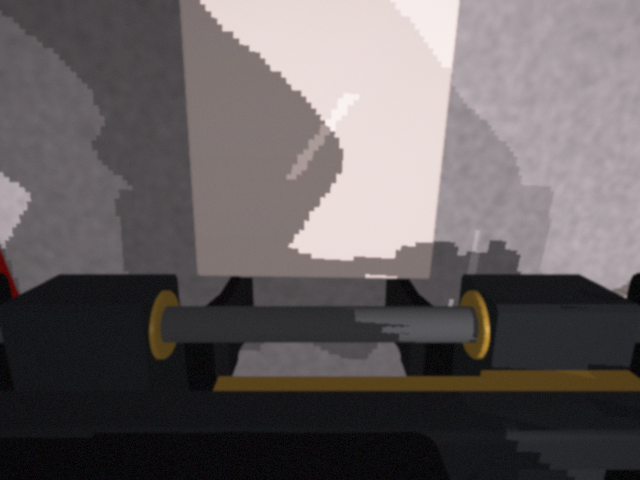

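View pics/scene_d_crop.png

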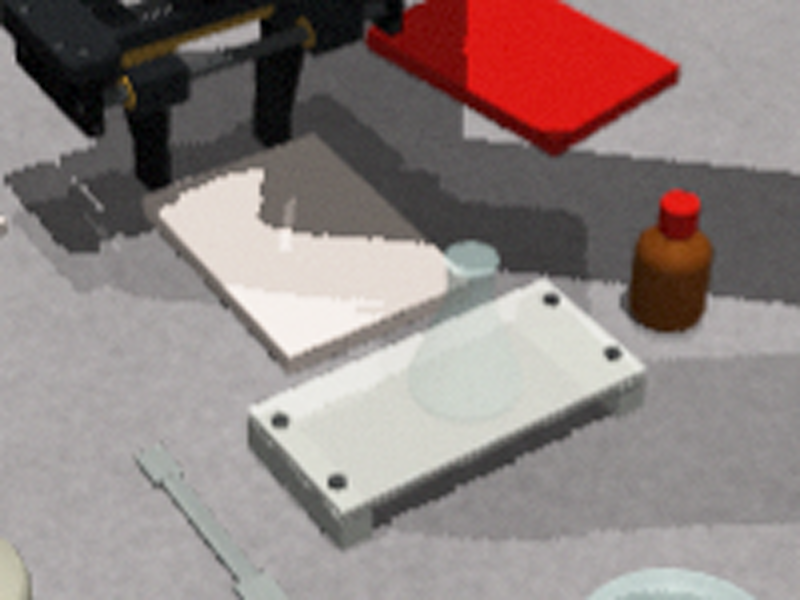

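Run:
```python
from bk import *
D=pickle.load(open('D_d.pkl','rb'))
p=D['scene'][1]
def q(c,z,nm,p=p):
    X=back(c,p,z); print(nm,X.mean(0).round(4),[ (np.hypot(*(X[(i+1)%4]-X[i])[:2]).round(4),np.degrees(np.arctan2(*(X[(i+1)%4]-X[i])[1::-1])).round(2)) for i in range(4)])
f=lambda c:[(240+(a+.5)/4-.5,170+(b+.5)/4-.5) for a,b in c]
q(f([(250,410),(543,279),(645,372),(345,512)]),.023,'bridge corners scene')
q(f([(281,421),(551,299),(613,353),(338,481)]),.023,'screws scene')
D1=pickle.load(open('D1.pkl','rb')); im=D1['wrist'][0][:,:,::-1]
cv2.imwrite('pics/w1crop.png',cv2.resize(im[150:270,125:325],(800,480),interpolation=cv2.INTER_CUBIC))
q(f([(145,205),(312,135),(452,280),(289,368)]),.012,'tile scene')
X=edge('d','wrist',(197,277),(430,278.5)); edge('d','wrist',(197,277),(180.5,0));edge('d','wrist',(430,278.5),(459,0))
print(X.mean(0))
```

```text
bridge corners scene [0.5363 0.0025 0.023 ] [(np.float64(0.1579), np.float64(-175.93)), (np.float64(0.075), np.float64(92.49)), (np.float64(0.1557), np.float64(3.17)), (np.float64(0.0725), np.float64(-85.76))]
screws scene [5.351e-01 5.000e-04 2.300e-02] [(np.float64(0.1449), np.float64(-176.01)), (np.float64(0.0442), np.float64(94.03)), (np.float64(0.1445), np.float64(3.56)), (np.float64(0.0432), np.float64(-85.55))]
tile scene [ 0.538  -0.1308  0.012 ] [(np.float64(0.0995), np.float64(-173.79)), (np.float64(0.1332), np.float64(90.32)), (np.float64(0.0967), np.float64(9.66)), (np.float64(0.1387), np.float64(-88.19))]
d [[0.4893, -0.2064, 0.012], [0.5888, -0.2008, 0.012]] len 0.0997 ang 3.2
d [[0.4893, -0.2064, 0.012], [0.4849, -0.1027, 0.012]] len 0.1038 ang 92.42
d [[0.5888, -0.2008, 0.012], [0.5832, -0.0948, 0.012]] len 0.1061 ang 93.04
[ 0.53906008 -0.20360616  0.012     ]
```

View pics/w1crop.png

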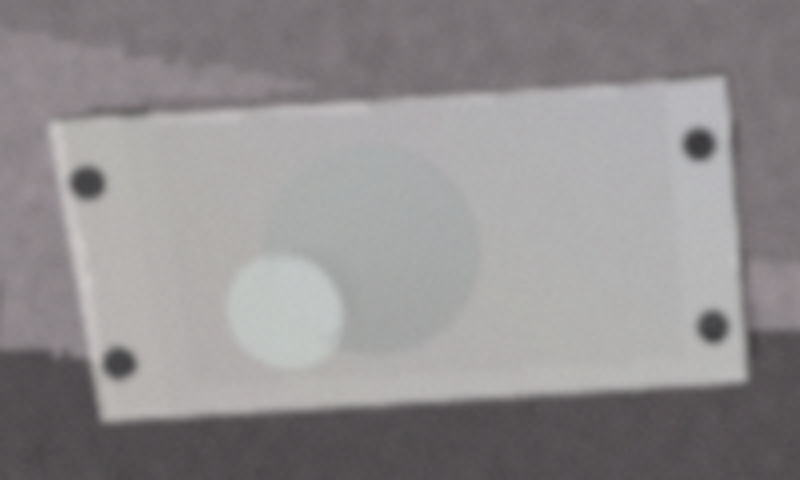

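Run:
```python
from bk import *
p=pickle.load(open('D1.pkl','rb'))['wrist'][1]
def q(c,z,nm,p=p):
    X=back(c,p,z); print(nm,X.mean(0).round(4),[ (np.hypot(*(X[(i+1)%4]-X[i])[:2]).round(4),np.degrees(np.arctan2(*(X[(i+1)%4]-X[i])[1::-1])).round(2)) for i in range(4)])
f=lambda c:[(125+(a+.5)/4-.5,150+(b+.5)/4-.5) for a,b in c]
q(f([(88,183),(699,144),(713,326),(119,362)]),.023,'screws')
# left side face visible: bottom-left leg edge; top corners:
q(f([(62,120),(725,77),(748,381),(104,421)]),.023,'corners')
print(back(f([(373,250)]),p,.023))
```

```text
screws [0.5372 0.0014 0.023 ] [(np.float64(0.1451), np.float64(3.69)), (np.float64(0.0441), np.float64(-86.26)), (np.float64(0.1453), np.float64(-176.39)), (np.float64(0.0438), np.float64(93.47))]
corners [0.5384 0.0018 0.023 ] [(np.float64(0.1558), np.float64(3.71)), (np.float64(0.0735), np.float64(-86.04)), (np.float64(0.1591), np.float64(-176.26)), (np.float64(0.0736), np.float64(91.38))]
[[0.52984351 0.00268591 0.023     ]]
```

Request:
apply_moves(steps=[{"x": 0,"y": -12,"z": 0,"spin": 0},{"x": 0,"y": -12,"z": 10,"spin": 0},{"x": 0,"y": 0,"z": 40,"spin": 0},{"x": 0,"y": 0,"z": 40,"spin": 0},{"x": -10,"y": 0,"z": 20,"spin": -0.14},{"x": -10,"y": 5,"z": 0,"spin": -0.14},{"x": -10,"y": 10,"z": 0,"spin": -0.14},{"x": -10,"y": 15,"z": 0,"spin": -0.14},{"x": -10,"y": 15,"z": 0,"spin": -0.14},{"x": -10,"y": 15,"z": 0,"spin": -0.14},{"x": -10,"y": 15,"z": 0,"spin": -0.14},{"x": -10,"y": 15,"z": 0,"spin": -0.14}])

```text
time_s: 6.95
position: [0.4597, -0.1668, 0.1358]
tcp_rot: [[0.446, 0.002, 0.895], [-0.894, -0.046, 0.445], [0.042, -0.999, -0.019]]
force: [0.6, -0.5, 0.5]
opening: 0.691
```

Request:
apply_moves(steps=[{"x": 0,"y": 0,"z": 0,"spin": -0.14},{"x": 0,"y": 0,"z": 0,"spin": -0.14},{"x": 0,"y": 0,"z": 0,"spin": -0.14},{"x": 0,"y": 0,"z": 0,"spin": 0},{"x": 0,"y": 0,"z": 0,"spin": 0}])

```text
time_s: 7.45
position: [0.4581, -0.17, 0.1397]
tcp_rot: [[0.024, -0.016, 1.0], [-0.999, -0.044, 0.023], [0.043, -0.999, -0.017]]
force: [0.0, -0.1, 0.4]
opening: 0.687
```

```bash
python3 look.py e wrist,scene; python3 -c "
from rig import read_state; s=read_state(); print(s['joint_positions'],s['tcp_rot'])"
```

```text
7.45 [ 0.4581 -0.17    0.1397] yaw -88.65 F [ 0.  -0.1  0.4]
[-31.85079852  28.10713898 106.46740131  -3.68483059  44.93715727
  59.44935465] [[ 0.02298867 -0.01584546  0.99961015]
 [-0.99880074 -0.04359742  0.02227896]
 [ 0.0432274  -0.99892351 -0.01682871]]
```

View pics/wrist_e.png

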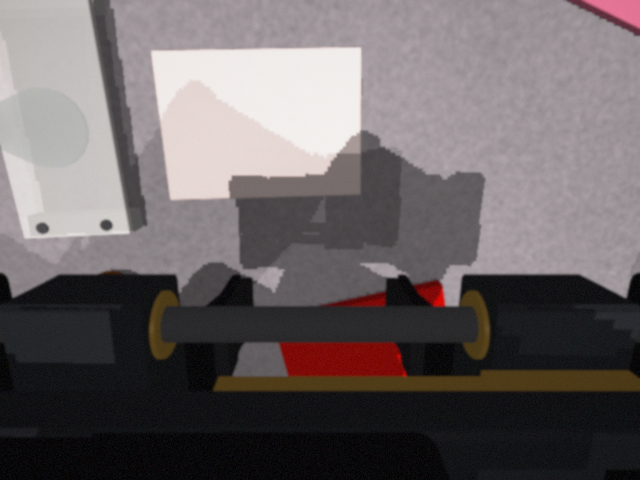

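Run:
```python
from bk import *
p=pickle.load(open('D_e.pkl','rb'))['wrist'][1]
X=back([(152,50.5),(361,47),(361,195),(170,200)],p,.012); print(X.round(4),X.mean(0).round(4))
for i in range(4):
    d=X[(i+1)%4]-X[i]; print(np.hypot(d[0],d[1]).round(4),np.degrees(np.arctan2(d[1],d[0])).round(2))
Y=back([(42,228),(106,225)],p,.023); print('screws',Y.round(4)); c=np.array([.5372,.0014]);a=np.radians(3.65);Rb=np.array([[np.cos(a),-np.sin(a)],[np.sin(a),np.cos(a)]])
print('exp screws',(c+Rb@[-.0725,.022]).round(4),(c+Rb@[-.0725,-.022]).round(4))
print('tile in bridge',(Rb.T@(X.mean(0)[:2]-c)).round(4))
print('red',back([(440,285)],p,.01).round(3))
```

```text
[[ 0.5815 -0.0628  0.012 ]
 [ 0.5882 -0.2009  0.012 ]
 [ 0.4886 -0.2063  0.012 ]
 [ 0.4824 -0.0667  0.012 ]] [ 0.5352 -0.1342  0.012 ]
0.1382 -87.23
0.0997 -176.89
0.1397 92.54
0.0992 2.24
screws [[ 0.4629  0.0197  0.023 ]
 [ 0.4657 -0.0245  0.023 ]]
exp screws [0.4634 0.0187] [ 0.4662 -0.0252]
tile in bridge [-0.0106 -0.1351]
red [[ 0.417 -0.274  0.01 ]]
```

Request:
apply_moves(steps=[{"x": -2,"y": 16,"z": 0,"spin": 0.04},{"x": 0,"y": 16,"z": -20,"spin": 0},{"x": 0,"y": 0,"z": -30,"spin": 0},{"x": 0,"y": 0,"z": -30,"spin": 0},{"x": 0,"y": 0,"z": 0,"spin": 0},{"x": 0,"y": 0,"z": 0,"spin": 0}])

```text
time_s: 8.15
position: [0.4554, -0.1328, 0.0593]
tcp_rot: [[0.079, -0.012, 0.997], [-0.996, -0.044, 0.078], [0.043, -0.999, -0.015]]
force: [-0.1, 0.7, 0.1]
opening: 0.695
```

Request:
apply_moves(steps=[{"x": 0,"y": -4,"z": -15,"spin": -0.01},{"x": 0,"y": 0,"z": -15,"spin": 0},{"x": 0,"y": 0,"z": -10,"spin": 0},{"x": 0,"y": 0,"z": -4,"spin": 0},{"x": 0,"y": 0,"z": 0,"spin": 0},{"x": 0,"y": 0,"z": 0,"spin": 0}])

```text
time_s: 8.75
position: [0.4589, -0.1373, 0.0204]
tcp_rot: [[0.073, -0.003, 0.997], [-0.996, -0.049, 0.073], [0.049, -0.999, -0.007]]
force: [0.1, 0.3, -0.3]
opening: 0.688
```

Request:
apply_moves(steps=[{"x": 0,"y": 0,"z": -6,"spin": -0.01},{"x": 5,"y": 0,"z": 0,"spin": 0},{"x": 5,"y": 0,"z": 0,"spin": 0},{"x": 5,"y": 0,"z": 0,"spin": 0},{"x": 4,"y": 0,"z": 0,"spin": 0},{"x": 0,"y": 0,"z": 0,"spin": 0},{"x": 0,"y": 0,"z": 0,"spin": 0}])

```text
time_s: 9.45
position: [0.4794, -0.1372, 0.0152]
tcp_rot: [[0.063, -0.004, 0.998], [-0.997, -0.049, 0.063], [0.049, -0.999, -0.007]]
force: [-1.6, -0.6, -0.2]
opening: 0.687
```

```bash
python3 look.py f wrist,scene
```

```text
9.45 [ 0.4794 -0.1372  0.0152] yaw -86.38 F [-1.6 -0.6 -0.2]
```

View pics/wrist_f.png

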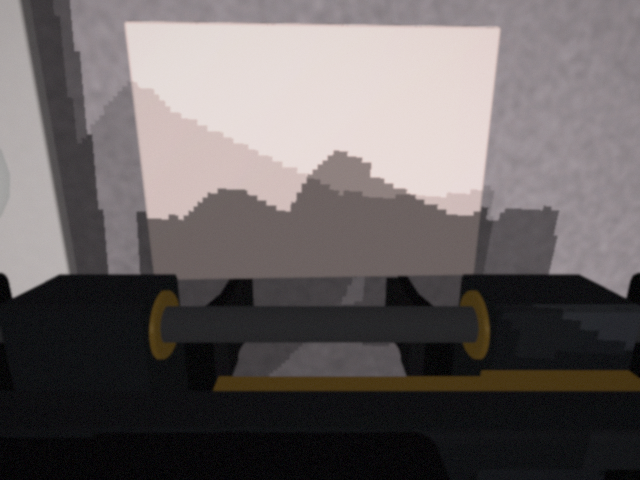

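```bash
cat >> bk.py <<'E'
CB=np.array([.5372,.0014]);AB=3.65
def tile4(tag,c,cam='wrist'):
    p=pickle.load(open(f'D_{tag}.pkl','rb'))[cam][1]; X=back(c,p,.012)[:,:2]
    a=np.radians(AB);Rb=np.array([[np.cos(a),-np.sin(a)],[np.sin(a),np.cos(a)]])
    Y=(X-CB)@Rb; print('mean world',X.mean(0).round(4),'bridge mm',(Y.mean(0)*1e3).round(1)); print((Y*1e3).round(1).tolist())
    for i in range(4):
        d=Y[(i+1)%len(Y)]-Y[i]; print(np.hypot(*d).round(4),np.degrees(np.arctan2(d[1],d[0])).round(2))
E
python3 - <<'E'
from bk import *
tile4('f',[(126,22),(499,27),(476,275),(151,279.5)])
E
```

```text
mean world [ 0.5417 -0.1329] bridge mm [  -4.1 -134.3]
[[45.3, -65.6], [45.4, -203.2], [-53.8, -205.1], [-53.4, -63.4]]
0.1376 -89.95
0.0992 -178.86
0.1417 89.84
0.0987 -1.24
```

Request:
apply_moves(steps=[{"x": 3,"y": 0,"z": 0,"spin": 0},{"x": 1,"y": 0,"z": 0,"spin": 0},{"x": 0,"y": 0,"z": 0,"spin": 0},{"x": 0,"y": 0,"z": 0,"spin": 0}])

```text
time_s: 9.95
position: [0.4819, -0.1368, 0.0151]
tcp_rot: [[0.063, -0.007, 0.998], [-0.997, -0.048, 0.062], [0.048, -0.999, -0.01]]
force: [-1.4, 0.1, 0.3]
opening: 0.685
```

```bash
python3 look.py g wrist
```

```text
9.95 [ 0.4819 -0.1368  0.0151] yaw -86.4 F [-1.4  0.1  0.3]
```

View pics/wrist_g.png

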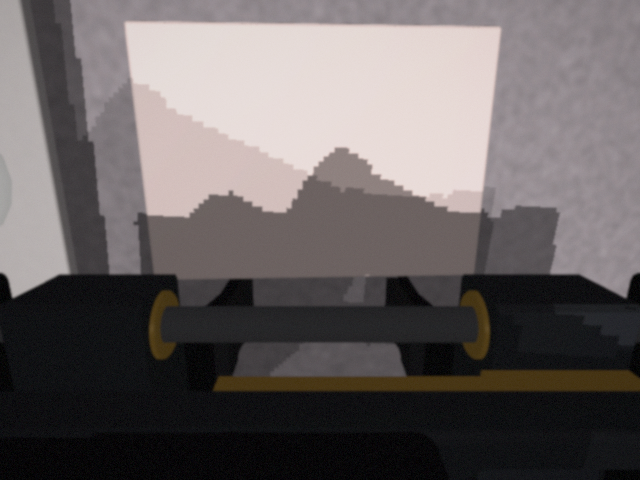

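Request:
apply_moves(steps=[{"x": 2.5,"y": 0,"z": 0,"spin": 0},{"x": 0,"y": 0,"z": 0,"spin": 0},{"x": 0,"y": 0,"z": 0,"spin": 0}])

```text
time_s: 10.3
position: [0.4843, -0.1366, 0.0151]
tcp_rot: [[0.063, -0.008, 0.998], [-0.997, -0.048, 0.062], [0.047, -0.999, -0.011]]
force: [-2.2, -0.2, 0.5]
opening: 0.686
```

Request:
apply_moves(steps=[{"x": -12,"y": 0,"z": 0,"spin": 0},{"x": -15,"y": 0,"z": 10,"spin": 0},{"x": 0,"y": 0,"z": 40,"spin": 0},{"x": 0,"y": 0,"z": 40,"spin": 0},{"x": 0,"y": 0,"z": 30,"spin": 0},{"x": 0,"y": -30,"z": 0,"spin": 0},{"x": 0,"y": 0,"z": 0,"spin": 0},{"x": 0,"y": 0,"z": 0,"spin": 0}])

```text
time_s: 11.1
position: [0.4541, -0.1672, 0.1388]
tcp_rot: [[0.062, -0.002, 0.998], [-0.997, -0.05, 0.062], [0.05, -0.999, -0.005]]
force: [-0.3, 0.0, 0.4]
opening: 0.687
```

```bash
python3 look.py i wrist,scene
```

```text
11.1 [ 0.4541 -0.1672  0.1388] yaw -86.44 F [-0.3  0.   0.4]
```

View pics/wrist_i.png

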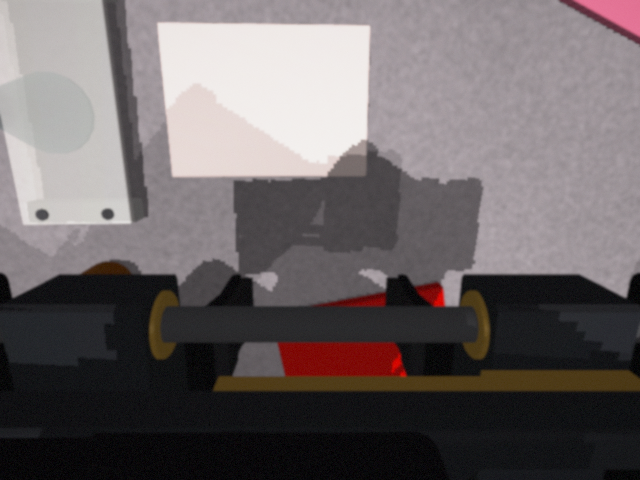

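Run:
```python
from bk import *
tile4('i',[(158,22.5),(370,26.5),(366,177),(172.5,177.5)])
p=pickle.load(open('D_i.pkl','rb'))['wrist'][1]
a=np.radians(AB);Rb=np.array([[np.cos(a),-np.sin(a)],[np.sin(a),np.cos(a)]])
print('screws bridge mm',((back([(42,214),(108,213.5)],p,.023)[:,:2]-CB)@Rb*1e3).round(1))
```

```text
mean world [ 0.5461 -0.1328] bridge mm [   0.4 -134.5]
[[50.3, -65.4], [49.7, -203.7], [-49.5, -204.1], [-49.1, -64.9]]
0.1383 -90.28
0.0991 -179.75
0.1392 89.85
0.0994 -0.28
screws bridge mm [[-72.6  22.7]
 [-72.7 -21.8]]
```

Request:
apply_moves(steps=[{"x": 0,"y": -20,"z": 0,"spin": 0.14},{"x": 5,"y": -20,"z": 0,"spin": 0.14},{"x": 10,"y": -20,"z": 0,"spin": 0.14},{"x": 10,"y": -10,"z": 0,"spin": 0.14},{"x": 10,"y": 0,"z": 0,"spin": 0.14},{"x": 10,"y": 0,"z": 0,"spin": 0.14},{"x": 10,"y": 0,"z": 0,"spin": 0.14},{"x": 10,"y": 0,"z": 0,"spin": 0.14},{"x": 10,"y": 0,"z": 0,"spin": 0.14},{"x": 10,"y": 0,"z": 0,"spin": 0.14},{"x": 5,"y": 0,"z": 0,"spin": 0.1},{"x": 0,"y": 0,"z": 0,"spin": 0}])

```text
time_s: 12.4
position: [0.5396, -0.2258, 0.1256]
tcp_rot: [[0.998, 0.024, -0.062], [0.062, -0.004, 0.998], [0.023, -1.0, -0.006]]
force: [-0.6, -0.3, -0.6]
opening: 0.691
```

Request:
apply_moves(steps=[{"x": 13,"y": -14,"z": -10,"spin": 0},{"x": 0,"y": 0,"z": -30,"spin": 0},{"x": 0,"y": 0,"z": -30,"spin": 0},{"x": 0,"y": 0,"z": 0,"spin": 0},{"x": 0,"y": 0,"z": 0,"spin": 0}])

```text
time_s: 12.9
position: [0.5508, -0.2365, 0.0517]
tcp_rot: [[0.998, 0.019, -0.054], [0.054, -0.001, 0.999], [0.019, -1.0, -0.002]]
force: [0.0, 0.5, -0.3]
opening: 0.692
```

Request:
apply_moves(steps=[{"x": 1,"y": -3,"z": -15,"spin": 0.01},{"x": 0,"y": 0,"z": -12,"spin": 0},{"x": 0,"y": 0,"z": -6,"spin": 0},{"x": 0,"y": 0,"z": 0,"spin": 0},{"x": 0,"y": 0,"z": 0,"spin": 0}])

```text
time_s: 13.4
position: [0.553, -0.2402, 0.019]
tcp_rot: [[0.998, 0.023, -0.063], [0.064, -0.003, 0.998], [0.022, -1.0, -0.004]]
force: [-0.9, -0.3, -0.3]
opening: 0.69
```

Request:
apply_moves(steps=[{"x": 0,"y": 0,"z": -6,"spin": 0},{"x": -0.5,"y": 8,"z": 0,"spin": 0},{"x": -0.5,"y": 8,"z": 0,"spin": 0},{"x": -0.4,"y": 6,"z": 0,"spin": 0},{"x": -0.4,"y": 6,"z": 0,"spin": 0},{"x": -0.4,"y": 6,"z": 0,"spin": 0},{"x": -0.4,"y": 6,"z": 0,"spin": 0},{"x": -0.4,"y": 6,"z": 0,"spin": 0},{"x": -0.4,"y": 6,"z": 0,"spin": 0},{"x": 0,"y": 0,"z": 0,"spin": 0}])

```text
time_s: 14.4
position: [0.5506, -0.1842, 0.0143]
tcp_rot: [[0.998, 0.026, -0.065], [0.065, -0.006, 0.998], [0.026, -1.0, -0.008]]
force: [0.5, -0.3, -1.2]
opening: 0.688
```

```bash
python3 look.py j wrist,scene
```

```text
14.4 [ 0.5506 -0.1842  0.0143] yaw 3.72 F [ 0.5 -0.3 -1.2]
```

View pics/wrist_j.png

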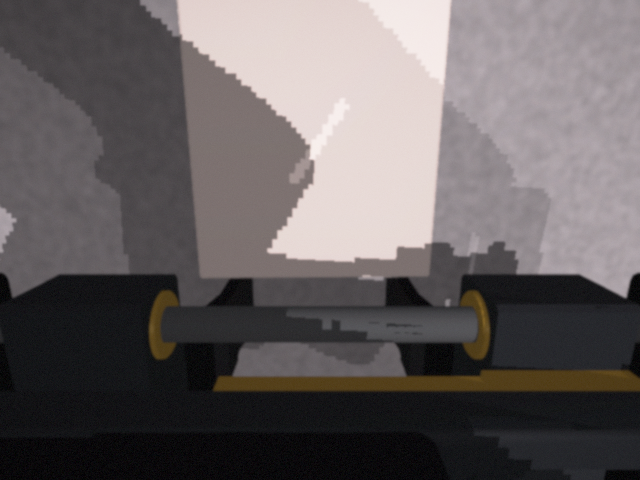

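```bash
cat >> bk.py <<'E'
def rear(tag,bl,br,tl,tr):
    p=pickle.load(open(f'D_{tag}.pkl','rb'))['wrist'][1]; X=back([bl,br,tl,tr],p,.012)[:,:2]
    a=np.radians(AB);Rb=np.array([[np.cos(a),-np.sin(a)],[np.sin(a),np.cos(a)]])
    Y=(X-CB)@Rb; f=lambda d:np.degrees(np.arctan2(d[1],d[0])).round(2)
    print((Y*1e3).round(1).tolist(),'yaw',f(Y[1]-Y[0]),f(Y[2]-Y[0])-90,f(Y[3]-Y[1])-90,'backmid',(Y[:2].mean(0)*1e3).round(1))
    s=read_state(); print('tcp bridge',((np.array(s['position'])[:2]-CB)@Rb*1e3).round(1))
E
python3 - <<'E'
from bk import *
rear('j',(201,278),(430,276),(177,0),(450.5,0))
E
```

```text
[[-47.4, -174.8], [51.8, -174.7], [-47.8, -69.0], [51.0, -68.0]] yaw 0.1 0.18999999999999773 0.4200000000000017 backmid [   2.2 -174.7]
tcp bridge [   1.6 -186.7]
```

Request:
apply_moves(steps=[{"x": -0.6,"y": 6,"z": -1,"spin": 0},{"x": -0.6,"y": 6,"z": 0,"spin": 0},{"x": -0.6,"y": 6,"z": 0,"spin": 0},{"x": -0.6,"y": 6,"z": 0,"spin": 0},{"x": -0.6,"y": 6,"z": 0,"spin": 0},{"x": -0.6,"y": 6,"z": 0,"spin": 0},{"x": -0.6,"y": 6,"z": 0,"spin": 0},{"x": -0.6,"y": 6,"z": 0,"spin": 0},{"x": 0,"y": 0,"z": 0,"spin": 0}])

```text
time_s: 15.4
position: [0.5464, -0.1341, 0.0137]
tcp_rot: [[0.998, 0.029, -0.064], [0.064, -0.008, 0.998], [0.028, -1.0, -0.01]]
force: [0.0, 0.8, 0.1]
opening: 0.687
```

```bash
python3 look.py k wrist,scene
```

```text
15.4 [ 0.5464 -0.1341  0.0137] yaw 3.67 F [0.  0.8 0.1]
```

View pics/wrist_k.png

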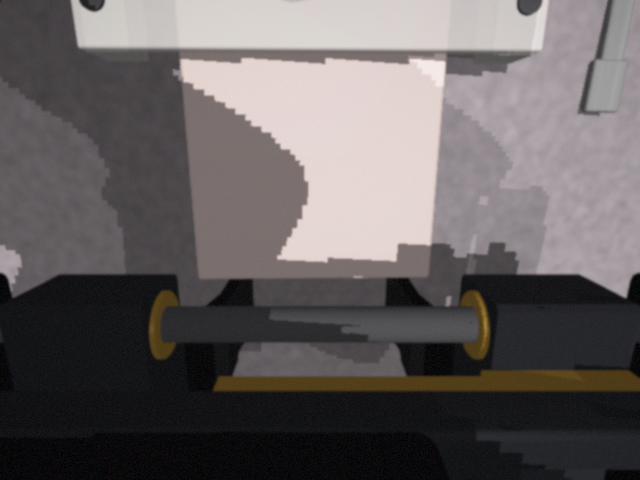

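View pics/scene_k.png

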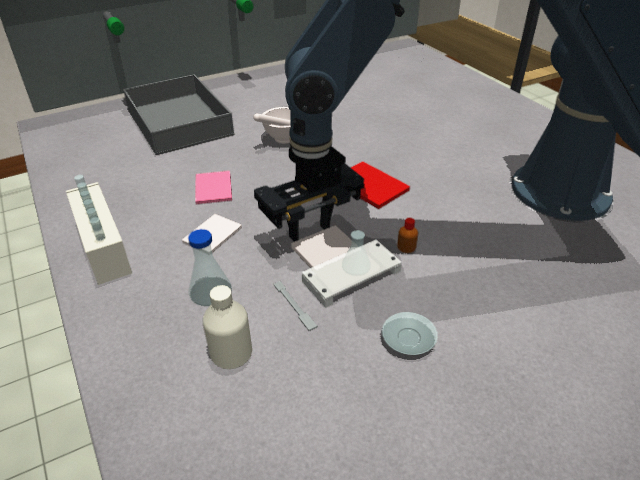

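Run:
```python
from bk import *
rear('k',(198,278),(429,277),(181,58),(446,58))
p=pickle.load(open('D_k.pkl','rb'))['wrist'][1]
a=np.radians(AB);Rb=np.array([[np.cos(a),-np.sin(a)],[np.sin(a),np.cos(a)]])
print('bridge front corners top',((back([(78,47),(544,50)],p,.023)[:,:2]-CB)@Rb*1e3).round(1))
```

```text
[[-49.5, -124.3], [50.3, -124.7], [-48.7, -37.9], [50.0, -37.3]] yaw -0.27 -0.4899999999999949 0.20000000000000284 backmid [   0.4 -124.5]
tcp bridge [   0.4 -136.3]
bridge front corners top [[-79.6 -36.7]
 [ 80.6 -36.5]]
```

Request:
apply_moves(steps=[{"x": -0.5,"y": 6,"z": 0,"spin": 0},{"x": -0.5,"y": 6,"z": 0,"spin": 0},{"x": -0.5,"y": 6,"z": 0,"spin": 0},{"x": -0.4,"y": 6,"z": 0,"spin": 0},{"x": -0.4,"y": 6,"z": 0,"spin": 0},{"x": -0.4,"y": 6,"z": 0,"spin": 0},{"x": -0.4,"y": 5,"z": 0,"spin": 0},{"x": -0.3,"y": 4,"z": 0,"spin": 0},{"x": 0,"y": 0,"z": 0,"spin": 0},{"x": 0,"y": 0,"z": 0,"spin": 0}])

```text
time_s: 16.5
position: [0.5429, -0.0861, 0.0137]
tcp_rot: [[0.998, 0.029, -0.064], [0.064, -0.009, 0.998], [0.029, -1.0, -0.011]]
force: [-0.1, -2.2, 0.8]
opening: 0.689
```

```bash
python3 look.py l wrist,scene
```

```text
16.5 [ 0.5429 -0.0861  0.0137] yaw 3.66 F [-0.1 -2.2  0.8]
```

View pics/wrist_l.png

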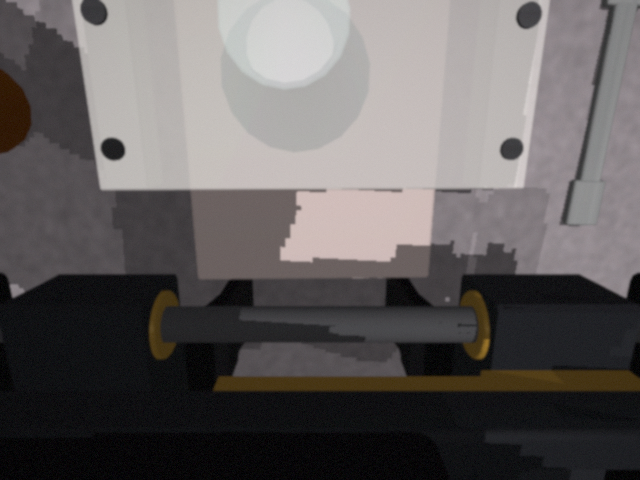

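View pics/scene_l.png

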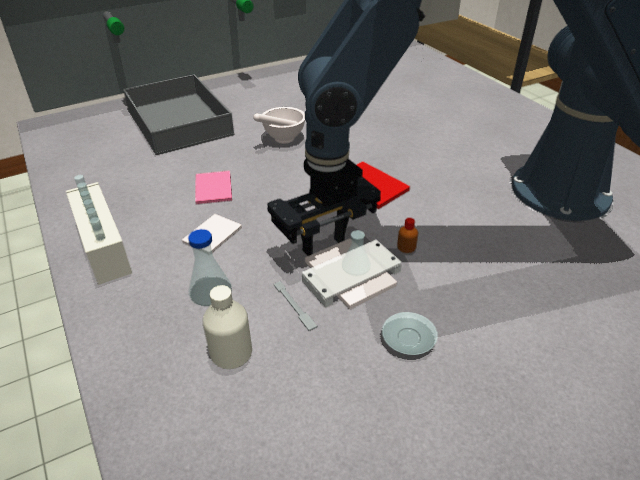

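Run:
```python
from bk import *
rear('l',(197,278.5),(429,276.5),(191,195),(434,195))
p=pickle.load(open('D_l.pkl','rb'))['wrist'][1]
a=np.radians(AB);Rb=np.array([[np.cos(a),-np.sin(a)],[np.sin(a),np.cos(a)]])
print('bridge front corners top, screws(near,far)',((back([(99,189),(526,188),(112.5,149),(511.5,149),(93.5,12),(529,14.5)],p,.023)[:,:2]-CB)@Rb*1e3).round(1))
im=cv2.imread('pics/scene_l.png'); cv2.imwrite('pics/scene_l_crop.png',cv2.resize(im[200:350,260:460],(800,600),interpolation=cv2.INTER_CUBIC))
```

```text
[[-50.3, -76.4], [49.9, -76.4], [-49.7, -40.5], [49.2, -40.8]] yaw -0.03 -0.8400000000000034 1.0799999999999983 backmid [ -0.2 -76.4]
tcp bridge [  0.  -87.7]
bridge front corners top, screws(near,far) [[-80.  -36.6]
 [ 80.8 -36.6]
 [-73.1 -22.1]
 [ 73.2 -22.1]
 [-73.1  22. ]
 [ 73.3  22.5]]
```

View pics/scene_l_crop.png

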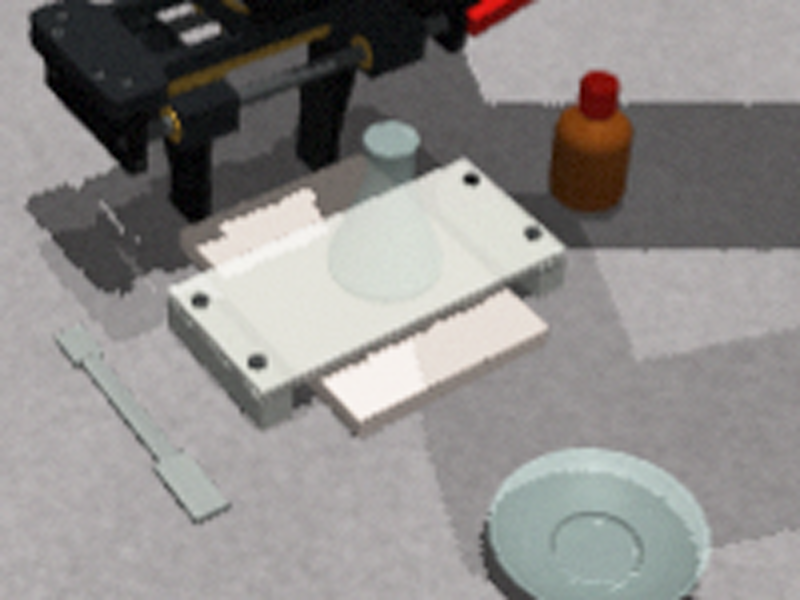

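Request:
apply_moves(steps=[{"x": -0.3,"y": 4,"z": 0,"spin": 0},{"x": -0.2,"y": 2,"z": 0,"spin": 0},{"x": 0,"y": 0,"z": 0,"spin": 0},{"x": 0,"y": 0,"z": 0,"spin": 0}])

```text
time_s: 17.0
position: [0.5424, -0.0804, 0.0137]
tcp_rot: [[0.998, 0.029, -0.062], [0.063, -0.009, 0.998], [0.029, -1.0, -0.011]]
force: [1.3, -1.4, 0.2]
opening: 0.689
```

```bash
python3 look.py m wrist,scene;  python3 - <<'E'
from bk import *
for n,(a,b,c,d) in {'scene':(200,350,260,460),'wrist':(150,300,150,470)}.items():
  im=cv2.imread(f'pics/{n}_m.png'); cv2.imwrite(f'pics/{n}_m_crop.png',cv2.resize(im[a:b,c:d],None,fx=4 if n=='scene' else 2.5,fy=4 if n=='scene' else 2.5,interpolation=cv2.INTER_CUBIC))
E
```

```text
17.0 [ 0.5424 -0.0804  0.0137] yaw 3.6 F [ 1.3 -1.4  0.2]
```

View pics/scene_m_crop.png

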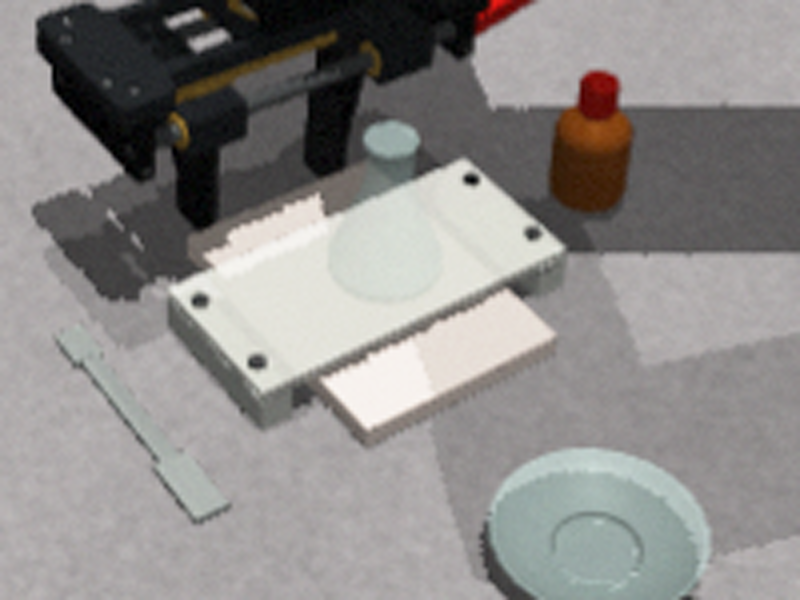

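View pics/wrist_m_crop.png

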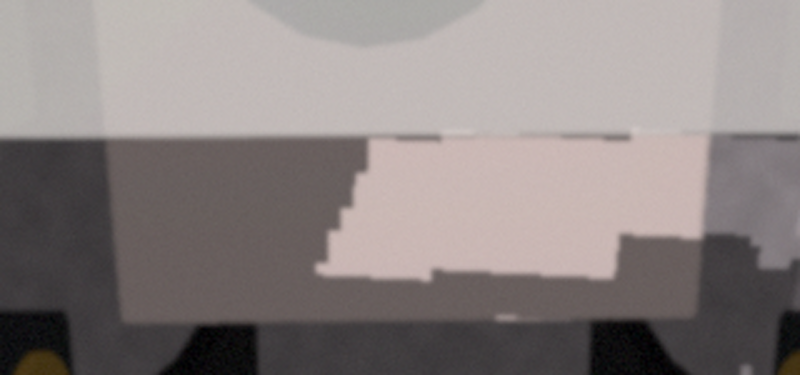

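Run:
```python
from bk import *
g=lambda u,v:(150+(u+.5)/2.5-.5,150+(v+.5)/2.5-.5)
rear('m',g(122,322),g(697,318),g(107,140),g(709,137))
D=pickle.load(open('D_m.pkl','rb')); a=np.radians(AB);Rb=np.array([[np.cos(a),-np.sin(a)],[np.sin(a),np.cos(a)]])
p=D['scene'][1]; f=lambda c:[(260+(x+.5)/4-.5,200+(y+.5)/4-.5) for x,y in c]
B=lambda c,z,p=p:((back(f(c),p,z)[:,:2]-CB)@Rb*1e3).round(1)
print('scene front tile',B([(366,431),(556,336)],.012).tolist(),'screws',B([(257,361),(533,232),(200,300),(471,179)],.023).tolist(),'bridge edge',B([(263,392),(565,250)],.023).tolist())
print('wrist bridge front',((back([g(0,139),g(700,135)],D['wrist'][1],.023)[:,:2]-CB)@Rb*1e3).round(1))
```

```text
[[-49.8, -70.5], [49.5, -70.9], [-49.6, -39.0], [49.1, -39.0]] yaw -0.19 -0.28000000000000114 0.730000000000004 backmid [ -0.1 -70.7]
tcp bridge [ -0. -82.]
scene front tile [[49.3, 69.1], [-49.9, 68.8]] screws [[70.3, 20.8], [-75.0, 20.7], [70.5, -22.9], [-74.3, -23.0]] bridge edge [[77.9, 36.9], [-79.3, 37.6]]
wrist bridge front [[-62.2 -36.9]
 [ 44.  -36.8]]
```

Request:
apply_moves(steps=[{"x": 0.6,"y": -10,"z": 0,"spin": 0},{"x": 1,"y": -15,"z": 0,"spin": 0},{"x": 1,"y": -20,"z": 10,"spin": 0},{"x": 2,"y": -25,"z": 30,"spin": 0},{"x": 0,"y": -25,"z": 40,"spin": 0},{"x": 0,"y": -15,"z": 40,"spin": 0},{"x": 0,"y": 0,"z": 30,"spin": 0},{"x": 0,"y": 0,"z": 0,"spin": 0},{"x": 0,"y": 0,"z": 0,"spin": 0}])

```text
time_s: 18.0
position: [0.5432, -0.2026, 0.168]
tcp_rot: [[0.998, 0.024, -0.057], [0.057, -0.008, 0.998], [0.024, -1.0, -0.009]]
force: [-0.3, 0.6, -0.0]
opening: 0.691
```

```bash
python3 look.py n wrist,scene,side;  python3 - <<'E'
from bk import *
im=cv2.imread('pics/scene_n.png'); cv2.imwrite('pics/scene_n_crop.png',cv2.resize(im[200:350,260:460],None,fx=4,fy=4,interpolation=cv2.INTER_CUBIC))
E
```

```text
18.0 [ 0.5432 -0.2026  0.168 ] yaw 3.3 F [-0.3  0.6 -0. ]
```

View pics/wrist_n.png

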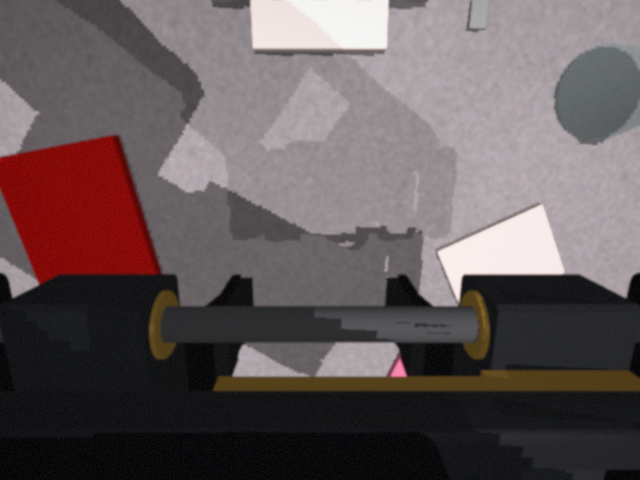

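View pics/scene_n_crop.png

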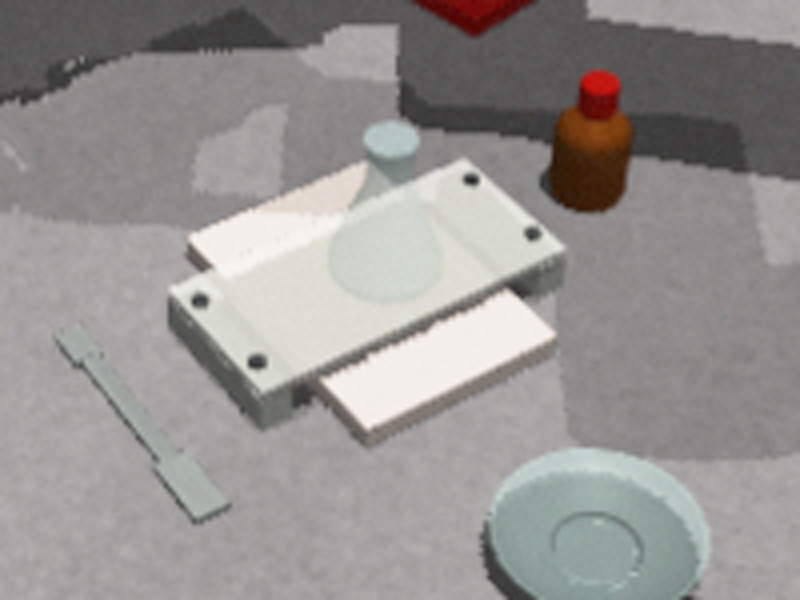

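View pics/side_n.png

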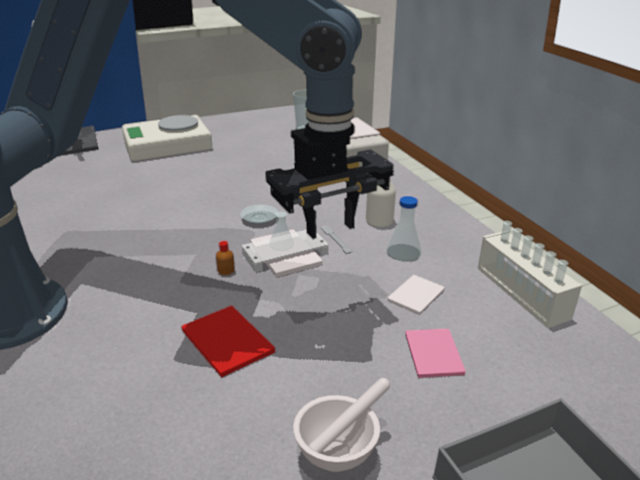

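Request:
apply_moves(steps=[{"x": -2,"y": 0,"z": 40,"spin": 0},{"x": -2,"y": 20,"z": 30,"spin": 0},{"x": -2,"y": 25,"z": 0,"spin": 0},{"x": 0,"y": 25,"z": 0,"spin": 0},{"x": 0,"y": 20,"z": 0,"spin": 0},{"x": 0,"y": 0,"z": 0,"spin": 0},{"x": 0,"y": 0,"z": 0,"spin": 0}])

```text
time_s: 18.85
position: [0.5309, -0.1047, 0.2269]
tcp_rot: [[0.998, 0.0, -0.061], [0.061, 0.006, 0.998], [0.0, -1.0, 0.006]]
force: [-0.4, -0.3, 0.5]
opening: 0.691
```

```bash
python3 look.py o wrist;  python3 - <<'E'
from bk import *
im=cv2.imread('pics/wrist_o.png'); cv2.imwrite('pics/wrist_o_crop.png',cv2.resize(im[0:270,130:490],None,fx=2.2,fy=2.2,interpolation=cv2.INTER_CUBIC))
E
```

```text
18.85 [ 0.5309 -0.1047  0.2269] yaw 3.49 F [-0.4 -0.3  0.5]
```

View pics/wrist_o_crop.png

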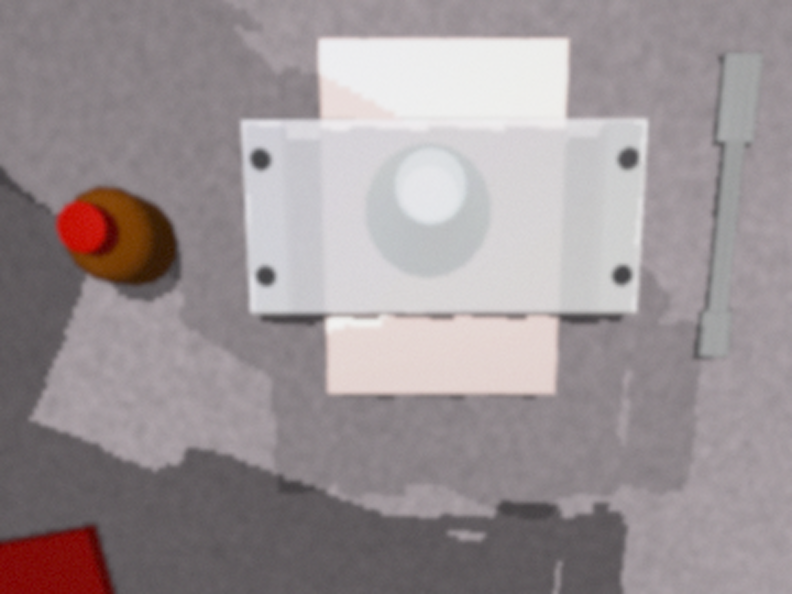

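Run:
```python
from bk import *
g=lambda u,v:(130+(u+.5)/2.2-.5,(v+.5)/2.2-.5)
tile4('o',[g(318,38),g(569,38),g(556,394),g(327,394)])
p=pickle.load(open('D_o.pkl','rb'))['wrist'][1]; a=np.radians(AB);Rb=np.array([[np.cos(a),-np.sin(a)],[np.sin(a),np.cos(a)]])
Y=(back([g(261,159),g(628,158),g(622,275),g(265,275)],p,.023)[:,:2]-CB)@Rb*1e3; print('screws',Y.round(1).tolist(),Y.mean(0).round(2))
print('flask',back([g(429,210)],p,.023).round(4))
```

```text
mean world [5.371e-01 2.000e-04] bridge mm [-0.2 -1.1]
[[-49.6, 68.5], [49.3, 68.3], [49.6, -70.8], [-50.0, -70.6]]
0.099 -0.1
0.1391 -89.88
0.0996 179.89
0.1391 89.86
screws [[-72.3, 22.4], [72.7, 22.5], [72.9, -21.8], [-72.8, -21.5]] [0.12 0.42]
flask [[0.5311 0.0044 0.023 ]]
```

```bash
python3 -c "
from rig import job; print(job.hand_in())"
```

```text
the job is handed in; nothing more can be done
None
```

The white tile is under the bridge, centred and square to within about 1.5 mm, and I handed the job in at about 19 s of the 72 s. I never lifted it. I pushed it from behind to straighten it, moved it about 11 mm sideways with the gripper turned a quarter turn, then pushed it straight in along the passage.

**Last wrist-camera check, from above after backing off:**
- **Position:** the tile is 0.3 mm off sideways and 1 to 1.5 mm short of centre along the passage. It sticks out by roughly 34 mm on the entry side and 32 mm on the other.
- **Angle:** it is square with the bridge to within about 0.2°.

**Bystanders:** the flask, dropper bottle, spatula and dish look unmoved when I compare the scene pictures. The flask's measured position shifted by about 2 mm between two wrist views, but its pixels in the scene pictures did not, so I take that as measuring error. Nothing looked disturbed among the other things in the final side view, though I took no measurements of them.

**Disagreements:**
- The scene camera put the bridge about 2 mm away from where the wrist camera put it, which is within the stated calibration. I used the wrist values throughout.
- In one measurement of the tile's front edge, the scene camera, corrected for that shift, put the tile about 2 mm to one side of centre.
- The first sideways estimate of the tile was off by several millimetres, which is why the side push was needed.

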